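# Fold down the back-board tabs of a clock case

### The job

Close the back of the clock case: with a fingertip, trace lightly round the wooden rim in the direction in which the six steel tabs lean, so that they fold down flat one after another, from the first of the row to the last. Do not lift, tip or shove the case, and leave everything else on the case and the bench where it lies.

Things in the scene. Friction and masses are not known exactly. Their poses are not given: they have to be found in the camera images.
- case: round wooden clock case lying face down, loose, 1.2 kg, 260 mm across. Flat rim 31 mm wide (radius 99 to 130 mm), top 30 mm above the bench; inside it a back board 3 mm lower with a square clock movement (56 mm, top at 43 mm). Six steel tabs on the rim, hinged at -75 to +75 deg in steps of 30 from x, counter-clockwise from above, radius 114 mm. Origin: centre of underside, z up
- tab_1 (a joint): angle (rad) by which the steel leaf of tab 1 stands up from the rim: 0 flat, at most 1.25. A friction hinge without spring: it stays where it is left, and about 0.2 N at its end moves it (more near the hinge). The leaf is 16 mm wide, 2 mm thick, 30 mm from hinge to rounded end; flat, its top is 33 mm above the bench, the hinge barrel reaches 34 mm
- tab_1_hinge (a point): middle of the hinge of tab 1 (the first of the row, counter-clockwise seen from above), 32 mm above the bench. The hinge line is radial. From here the leaf points counter-clockwise along the rim and leans up that way; on the other side of the hinge lies its screwed foot plate, 17 mm long, under 3 mm high
- tab_2 (a joint): angle (rad) by which the steel leaf of tab 2 stands up from the rim: 0 flat, at most 1.25. A friction hinge without spring: it stays where it is left, and about 0.2 N at its end moves it (more near the hinge). The leaf is 16 mm wide, 2 mm thick, 30 mm from hinge to rounded end; flat, its top is 33 mm above the bench, the hinge barrel reaches 34 mm
- tab_2_hinge (a point): middle of the hinge of tab 2 (the second of the row, counter-clockwise seen from above), 32 mm above the bench. The hinge line is radial. From here the leaf points counter-clockwise along the rim and leans up that way; on the other side of the hinge lies its screwed foot plate, 17 mm long, under 3 mm high
- tab_3 (a joint): angle (rad) by which the steel leaf of tab 3 stands up from the rim: 0 flat, at most 1.25. A friction hinge without spring: it stays where it is left, and about 0.2 N at its end moves it (more near the hinge). The leaf is 16 mm wide, 2 mm thick, 30 mm from hinge to rounded end; flat, its top is 33 mm above the bench, the hinge barrel reaches 34 mm
- tab_3_hinge (a point): middle of the hinge of tab 3 (the third of the row, counter-clockwise seen from above), 32 mm above the bench. The hinge line is radial. From here the leaf points counter-clockwise along the rim and leans up that way; on the other side of the hinge lies its screwed foot plate, 17 mm long, under 3 mm high
- tab_4 (a joint): angle (rad) by which the steel leaf of tab 4 stands up from the rim: 0 flat, at most 1.25. A friction hinge without spring: it stays where it is left, and about 0.2 N at its end moves it (more near the hinge). The leaf is 16 mm wide, 2 mm thick, 30 mm from hinge to rounded end; flat, its top is 33 mm above the bench, the hinge barrel reaches 34 mm
- tab_4_hinge (a point): middle of the hinge of tab 4 (the fourth of the row, counter-clockwise seen from above), 32 mm above the bench. The hinge line is radial. From here the leaf points counter-clockwise along the rim and leans up that way; on the other side of the hinge lies its screwed foot plate, 17 mm long, under 3 mm high
- tab_5 (a joint): angle (rad) by which the steel leaf of tab 5 stands up from the rim: 0 flat, at most 1.25. A friction hinge without spring: it stays where it is left, and about 0.2 N at its end moves it (more near the hinge). The leaf is 16 mm wide, 2 mm thick, 30 mm from hinge to rounded end; flat, its top is 33 mm above the bench, the hinge barrel reaches 34 mm
- tab_5_hinge (a point): middle of the hinge of tab 5 (the fifth of the row, counter-clockwise seen from above), 32 mm above the bench. The hinge line is radial. From here the leaf points counter-clockwise along the rim and leans up that way; on the other side of the hinge lies its screwed foot plate, 17 mm long, under 3 mm high
- tab_6 (a joint): angle (rad) by which the steel leaf of tab 6 stands up from the rim: 0 flat, at most 1.25. A friction hinge without spring: it stays where it is left, and about 0.2 N at its end moves it (more near the hinge). The leaf is 16 mm wide, 2 mm thick, 30 mm from hinge to rounded end; flat, its top is 33 mm above the bench, the hinge barrel reaches 34 mm
- tab_6_hinge (a point): middle of the hinge of tab 6 (the last of the row, counter-clockwise seen from above), 32 mm above the bench. The hinge line is radial. From here the leaf points counter-clockwise along the rim and leans up that way; on the other side of the hinge lies its screwed foot plate, 17 mm long, under 3 mm high
- tweezers: loose steel tweezers, 138 mm long, 8 mm high, lying on the back board on the side away from the tabs; origin under their middle; a bystander
- pin_jar: loose jar with wooden lid, 50 mm across, 62 mm high, on the bench to the right of the case, far back; origin centre of underside; a bystander
- pencil: loose red pencil, 172 mm long, 9 mm thick, on the bench to the right of the case, nearest to the robot; origin under its middle; a bystander
- clock_motor_2: loose spare clock movement, black, 56 x 56 mm, 33 mm high with its shaft, on the bench to the right of the case; origin centre of underside; a bystander
- marker: loose marker pen, 133 mm long, 15 mm thick, on the bench to the right of the case; origin under its middle; a bystander

How it is judged (in metres and radians):
On the way, in this order (a step that is already met when the one before it is completed fails the run):
1. tab 1, the first of the row, is folded down (under 0.2 rad) (value of joint tab_1 below 0.2 rad), for 0.1 s.
2. tab 2, the second of the row, is folded down (under 0.2 rad) (value of joint tab_2 below 0.2 rad), for 0.1 s.
3. tab 3, the third of the row, is folded down (under 0.2 rad) (value of joint tab_3 below 0.2 rad), for 0.1 s.
4. tab 4, the fourth of the row, is folded down (under 0.2 rad) (value of joint tab_4 below 0.2 rad), for 0.1 s.
5. tab 5, the fifth of the row, is folded down (under 0.2 rad) (value of joint tab_5 below 0.2 rad), for 0.1 s.
6. tab 6, the last of the row, is folded down (under 0.2 rad) (value of joint tab_6 below 0.2 rad), for 0.1 s.
At the end, for the whole second after the job is handed in: all six tabs lie flat (each under 0.2 rad, its end less than about 6 mm up), the case lies flat and at rest within 40 mm of where it was, the tweezers within 50 mm and the other bystanders within 30 mm of theirs (value of joint each of tab_1, tab_2, tab_3, tab_4, tab_5, tab_6 below 0.2 rad and distance of case from where it was at the start of the episode below 0.04 m and angle between case's own z axis and vertical below 0.05 rad and linear speed of case below 0.01 m/s and distance of tweezers from where it was at the start of the episode below 0.05 m and distance of each of pin_jar, pencil, clock_motor_2, marker from where it was at the start of the episode below 0.03 m); the robot touches nothing.
It fails at once if the case is lifted or tipped (height (world z) of case above 0.012 m or angle between case's own z axis and vertical above 0.12 rad).
It fails at once if the case is shoved away (over 40 mm) (distance of case from where it was at the start of the episode above 0.04 m).
It fails at once if the case or its tabs are pressed hard (over 30 N) instead of lightly (contact force between the fingers and case above 30 N).
It fails at once if a bystander is disturbed (moved over 30 mm; the tweezers, which ride on the case, over 50 mm) (distance of tweezers from where it was at the start of the episode above 0.05 m or distance of any of pin_jar, pencil, clock_motor_2, marker from where it was at the start of the episode above 0.03 m).
It also fails if it takes over 46 s, if anything falls off the work surface, if the arm or the gripper's body presses on something with over 40 N, if the wrist force passes 120 N, or if a joint passes its speed limit or range.

### The arm

A 6-joint arm with a two-finger parallel gripper is mounted at the origin on the work surface; the furniture and walls round the work are solid. World frame = base frame: x ahead of the robot, y to its left, z up, the work surface at z = 0. Lengths are in mm, angles in degrees, forces in N, time in s.
With the tool pointing down it reaches from about 300 to 850 mm from the base axis. Payload 4.2 kg.
Tool frame: the origin (TCP) lies midway between the tips of the shut fingers; the grasp point (between the pads) lies 19 mm behind it (env.grip_point_offset is the distance from the TCP to the grasp point, in mm); z points along the fingers, x is the direction in which the jaws open and shut, and the axes are right-handed (so a half turn about z gives the same grasp; the last joint's range is limited). The gripper opens to 91 mm and grips with 3 to 60 N. Pads are 32 mm wide; open, the fingers measure 118 mm over their backs; the gripper's body (76 mm by 178 mm) begins 60 mm behind the grasp point.
Start: joints at [65.088, 18.312, 89.639, -0, 72.044, -1.146], TCP at [231.733, 526.254, 213.976] pointing down, gripper open.
Joint ranges: [-177.97, 177.97], [-48.28, 115.42], [12.27, 149.76], [-77.06, 257.06], [2.81, 150.46], [-146.56, 146.56]. Speed limits (degrees/s): [147.25, 147.25, 180, 180, 180, 180].

### API

Orientations are given as [roll, pitch, yaw] about the fixed x, y, z axes, in that order (R = Rz(yaw) Ry(pitch) Rx(roll)).
In Python, from workcell import env gives the robot as it stands.
- The arm moves only by the shell command python3 -m pendant 'ROWS' [FORCE]. ROWS is JSON, a list of rows, each an object with "xyz": the shift along the tool's x, y, z in m, a list of three; "roll": the turn about the tool's z in degrees; "jaw": the closure, from 0 (fully open) to 1 (shut). A call has exactly 8 rows; each row is the pose to reach, as a shift and turn from the pose commanded when the call began, along the tool's axes at that moment; what a row does not reach only later rows make up. A row lasts 1/8 s, in which the tool goes at most 62.5 mm and 10.7 degrees, less where a joint would pass 70% of its speed; a pose out of reach is approached as far as the arm can. A call with a gripper value outside its range is refused whole. The fingers move at their own pace and stop on an object; FORCE is the grip in N (left out, the last holds). Time passes only in rows, so rows that repeat a pose let the fingers close, or fill a call up. It gives the time, the measured TCP pose, the force and the opening at its end, in the units of the state.
- env.state(): the state, without advancing time (a new reading comes with each control period).
- env.grab_frame(name): name is "side" or "top"; returns (picture, depth): 420x560x3 uint8, blue, green, red; 420x560 float32, mm along the optical axis (not along the pixel's ray), 0 where there is no reading.
- env.camera_params(name): a dict with "camera_matrix" (3x3 intrinsics, pixels), "D" ([k1, k2, p1, p2, k3] as OpenCV has them; the pictures are not rectified), "cam_to_world" (4x4, takes a point from camera to world coordinates). Camera axes: x right, y up, looking along -z (the intrinsics and any distortion apply to the point x, -y, -z); pixel columns grow to the right and rows downward; lengths in mm; the calibration is good to about 2 mm. A picture is of the moment at which its call begins. camera_params takes no time and is no camera call.
- env.job_done(): hands the job in, once; it reports no verdict.
The state is a dict: "time_s": time; "qpos": joint angles; "qvel": joint speeds; "effort": joint torques, N m; "ee_pos": TCP position; "ee_rot": TCP orientation; "force": force on the tool from outside, world axes, zero at the start; "torque": the same for the moment, N m; "gripper_width": finger opening in mm.
Only numpy, scipy, OpenCV 4.12 (cv2) and the standard library are available. Lean on these libraries where they do the work, as an engineer would, in place of code of your own. Each camera call takes 0.05 s, during which the arm holds its last target. There are 200 camera calls.

## Working session

There is one attempt and no reset: what is moved stays moved. The work goes in short steps, Python scripts to look and compute and a shell command to move; the robot and the scene stay as the last step left them, time stands still between calls to the robot, and variables do not carry over. Pictures are saved under pics/ and viewed, about 8 in all and at most 12, crops included, and the job is handed in when it is done.

```bash
mkdir -p pics; ls
python3 - <<'E'
from workcell import env
import cv2
for n in("top","side"):
    p,d=env.grab_frame(n); cv2.imwrite(f"pics/{n}0.png",p)
    c=env.camera_params(n); print(c["camera_matrix"],c["D"],c["cam_to_world"])
s=env.state(); print({k:s[k] for k in("time_s","ee_pos","ee_rot","gripper_width","force")})
E
```

```text
pics
[[400.82008017   0.         273.34126681]
 [  0.         400.82008017 206.77460016]
 [  0.           0.           1.        ]] [-0.01120019  0.          0.          0.          0.        ] [[-1.46250934e-02  9.82996903e-01 -1.83038782e-01  3.09166333e+02]
 [-9.99625518e-01 -1.01397829e-02  2.54166974e-02  2.70140562e+01]
 [ 2.31285613e-02  1.83341959e-01  9.82777083e-01  1.23891411e+03]
 [ 0.00000000e+00  0.00000000e+00  0.00000000e+00  1.00000000e+00]]
[[459.9318751    0.         287.73851916]
 [  0.         459.9318751  209.0567252 ]
 [  0.           0.           1.        ]] [-0.00506382  0.          0.          0.          0.        ] [[ 8.66318336e-01 -4.26401629e-01  2.60142638e-01  8.67534815e+02]
 [ 4.99469678e-01  7.34561725e-01 -4.59291968e-01 -5.56700009e+02]
 [ 4.75201802e-03  5.27826413e-01  8.49338976e-01  1.11829884e+03]
 [ 0.00000000e+00  0.00000000e+00  0.00000000e+00  1.00000000e+00]]
{'time_s': 0.1, 'ee_pos': array([231.53639243, 525.8288429 , 213.19145331]), 'ee_rot': array([-1.79998016e+02,  9.20520808e-02,  6.62337222e+01]), 'gripper_width': 91.32848192786258, 'force': array([-0.35761718, -0.21533609,  0.36157533])}
```

View pics/top0.png

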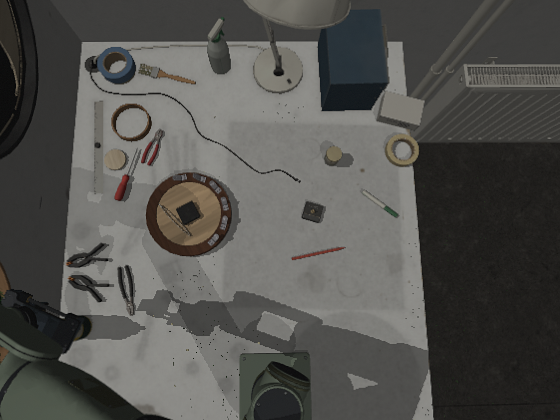

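View pics/side0.png

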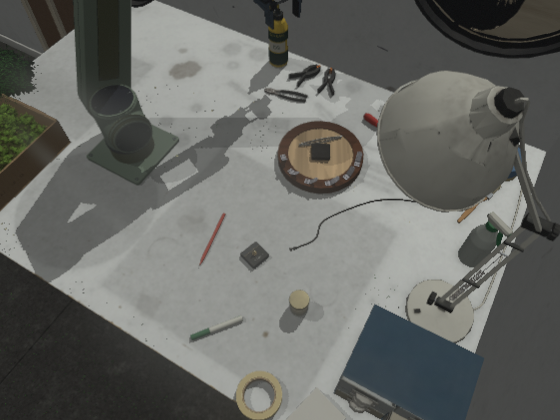

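```bash
python3 - <<'E'
import cv2,numpy as np
t=cv2.imread("pics/top0.png")[165:265,135:245]; s=cv2.imread("pics/side0.png")[115:195,270:375]
cv2.imwrite("pics/c0.png",cv2.resize(t,None,fx=6,fy=6,interpolation=cv2.INTER_CUBIC)); cv2.imwrite("pics/c1.png",cv2.resize(s,None,fx=7,fy=7,interpolation=cv2.INTER_CUBIC))
E
cat > h.py <<'E'
import cv2,numpy as np
from workcell import env
def cast(n,uv,z):
    c=env.camera_params(n);K,D,T=[np.array(c[k],float) for k in("camera_matrix","D","cam_to_world")]
    q=cv2.undistortPoints(np.array(uv,float).reshape(-1,1,2),K,D)[:,0]
    r=np.c_[q[:,0],-q[:,1],-np.ones(len(q))]@T[:3,:3].T
    return T[:3,3]+r*((z-T[2,3])/r[:,2])[:,None]
def proj(n,P):
    c=env.camera_params(n);K,D,T=[np.array(c[k],float) for k in("camera_matrix","D","cam_to_world")]
    p=(np.atleast_2d(P)-T[:3,3])@T[:3,:3]; p[:,1:]*=-1
    return cv2.projectPoints(p,np.zeros(3),np.zeros(3),K,D)[0][:,0]
E
python3 - <<'E'
from h import *
for n,roi in(("top",(135,165,110,100)),("side",(270,110,105,85))):
    im=cv2.imread(f"pics/{n}0.png"); x,y,w,h=roi
    hsv=cv2.cvtColor(im,cv2.COLOR_BGR2HSV)[y:y+h,x:x+w]
    # pale board disc: radius 99, z=27..30 edge
    m=cv2.inRange(hsv,(8,60,95),(25,200,255)); m=cv2.morphologyEx(m,cv2.MORPH_OPEN,np.ones((3,3)))
    c=max(cv2.findContours(m,0,1)[0],key=cv2.contourArea); c=cv2.convexHull(c)[:,0]+[x,y]
    P=cast(n,c,29)[:,:2]
    A=np.c_[2*P,np.ones(len(P))]; s=np.linalg.lstsq(A,(P**2).sum(1),rcond=None)[0]
    r=np.sqrt(s[2]+s[0]**2+s[1]**2); print(n,s[:2],r,np.std(np.hypot(*(P-s[:2]).T)))
E
```

```text
top [518.26189633 254.73150987] 96.84894057568515 1.060467295297068
side [518.83348861 253.91523914] 97.76049277659467 0.6109484282147704
```

View pics/c0.png

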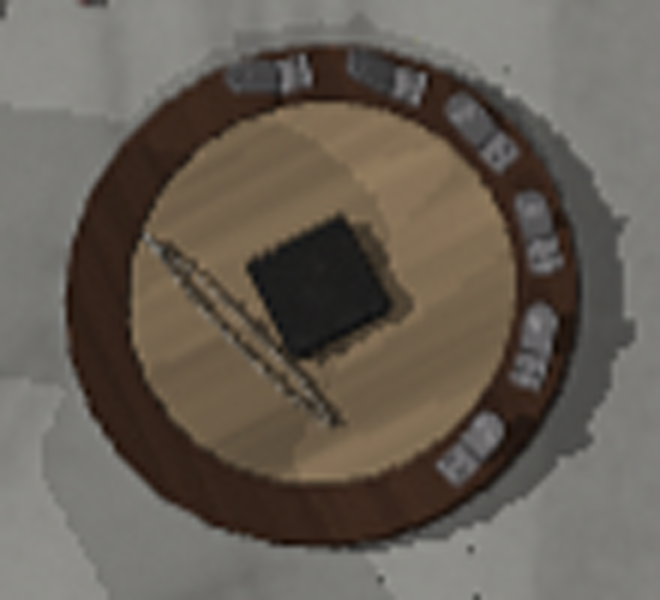

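View pics/c1.png

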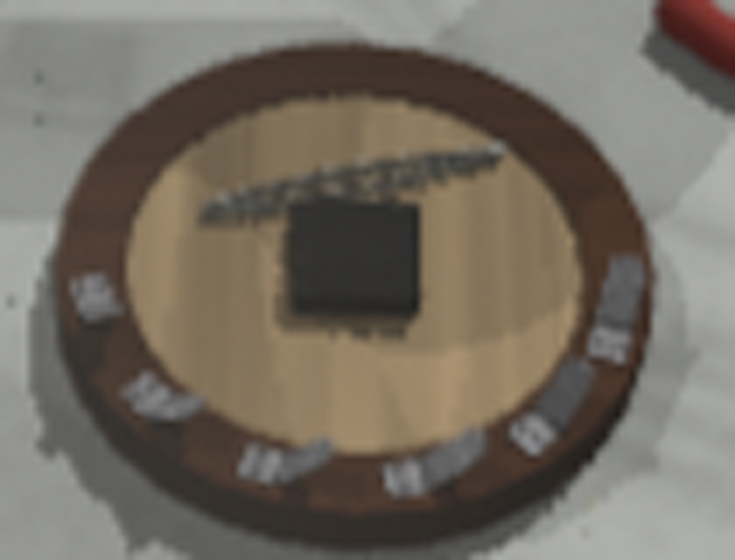

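Run:
```python
from h import *
C=np.array([518.5,254.3])
uv=np.array([(472,453),(532,360),(541,245),(490,142),(398,80),(282,73)])/6+[135,165]-.4
P=cast("top",uv,32)[:,:2]-C
a=np.degrees(np.arctan2(P[:,1],P[:,0])); print(a,np.hypot(*P.T)); f=(a-(-75+30*np.arange(6)));f=(f+180)%360-180;print(f,f.mean())
ps=f.mean()
yaw=np.radians(env.state()["ee_rot"][2]); tx=np.array([np.cos(yaw),np.sin(yaw)]); ty=np.array([np.sin(yaw),-np.cos(yaw)]) # tool down: y flipped
e=env.state()["ee_pos"][:2]
for d in np.arange(-105,130,7.5):
    t=np.radians(d+ps); W=C+114*np.array([np.cos(t),np.sin(t)]); print(d,W.round(1),((W-e)@np.c_[tx,ty]).round(1))
im=cv2.imread("pics/top0.png")
for i in range(6):
    for dd,co in((0,(0,0,255)),(-17/114*57.3,(255,0,0))):
        t=np.radians(-75+30*i+ps+dd); q=proj("top",[*(C+114*np.array([np.cos(t),np.sin(t)])),32])[0]
        im[int(round(q[1])),int(round(q[0]))]=co
cv2.imwrite("pics/o.png",cv2.resize(im[165:265,135:245],None,fx=6,fy=6,interpolation=0))
```

```text
[-137.96962622 -109.70306669  -79.11528035  -47.95976534  -18.24806472
   11.95977886] [113.94090776 112.5007442  112.02210875 112.38987491 114.25907492
 115.2672102 ]
[-62.96962622 -64.70306669 -64.11528035 -62.95976534 -63.24806472
 -63.04022114] -63.50600407654602
-105.0 [406.8 231.6] [-198.7  279. ]
-97.5 [410.7 217.2] [-210.3  288.4]
-90.0 [416.5 203.4] [-220.5  299.2]
-82.5 [424.  190.6] [-229.3  311.2]
-75.0 [433.1 178.8] [-236.4  324.3]
-67.5 [443.7 168.3] [-241.7  338.3]
-60.0 [455.6 159.2] [-245.2  352.8]
-52.5 [468.5 151.8] [-246.8  367.6]
-45.0 [482.3 146.2] [-246.4  382.5]
-37.5 [496.7 142.4] [-244.   397.2]
-30.0 [511.5 140.5] [-239.8  411.5]
-22.5 [526.4 140.6] [-233.7  425.2]
-15.0 [541.2 142.6] [-225.9  437.9]
-7.5 [555.6 146.5] [-216.6  449.5]
0.0 [569.4 152.3] [-205.7  459.7]
7.5 [582.2 159.8] [-193.7  468.5]
15.0 [594.  168.9] [-180.6  475.6]
22.5 [604.5 179.5] [-166.6  480.9]
30.0 [613.6 191.4] [-152.1  484.4]
37.5 [621.  204.3] [-137.3  486. ]
45.0 [626.6 218.1] [-122.4  485.6]
52.5 [630.4 232.5] [-107.7  483.2]
60.0 [632.3 247.3] [-93.4 479. ]
67.5 [632.2 262.2] [-79.8 472.9]
75.0 [630.2 277. ] [-67.  465.1]
82.5 [626.3 291.4] [-55.5 455.8]
90.0 [620.5 305.2] [-45.2 444.9]
97.5 [613. 318.] [-36.4 432.9]
105.0 [603.9 329.8] [-29.3 419.8]
112.5 [593.3 340.3] [-24.  405.8]
120.0 [581.4 349.4] [-20.5 391.3]
127.5 [568.5 356.8] [-18.9 376.5]
```

View pics/o.png

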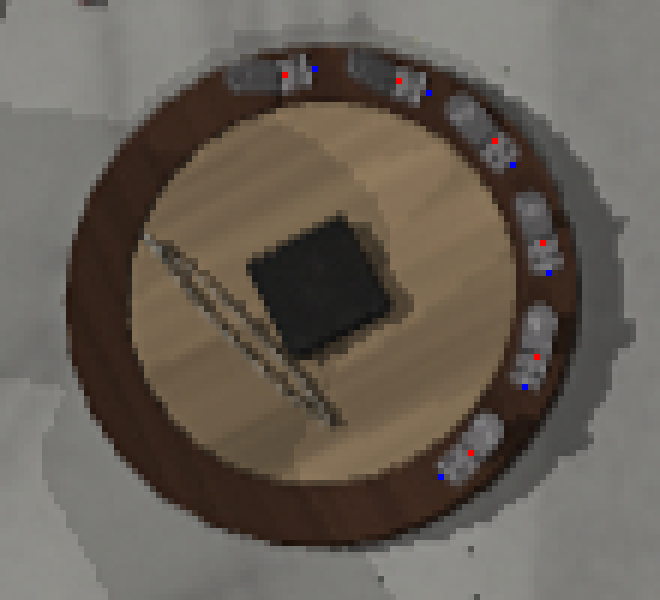

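```bash
python3 -m pendant '[{"xyz":[-0.03,0.041,0.01],"roll":0,"jaw":1},{"xyz":[-0.06,0.082,0.025],"roll":0,"jaw":1},{"xyz":[-0.09,0.123,0.045],"roll":0,"jaw":1},{"xyz":[-0.12,0.165,0.065],"roll":0,"jaw":1},{"xyz":[-0.15,0.206,0.085],"roll":0,"jaw":1},{"xyz":[-0.18,0.247,0.105],"roll":0,"jaw":1},{"xyz":[-0.21,0.288,0.124],"roll":0,"jaw":1},{"xyz":[-0.21,0.288,0.124],"roll":0,"jaw":1}]' 10
python3 - <<'E'
from h import *
p,d=env.grab_frame("side"); cv2.imwrite("pics/s1.png",cv2.resize(p[70:210,220:420],None,fx=4,fy=4,interpolation=cv2.INTER_CUBIC)); print(env.state()["ee_pos"],env.state()["time_s"])
E
```

```text
time_s: 1.1
ee_pos: [410.6, 215.0, 88.4]
ee_rot: [-179.9, 0.2, 65.9]
force: [0.4, -0.3, -0.1]
gripper_width: 14.0
[410.63270184 216.73183256  89.25549834] 1.15
```

View pics/s1.png

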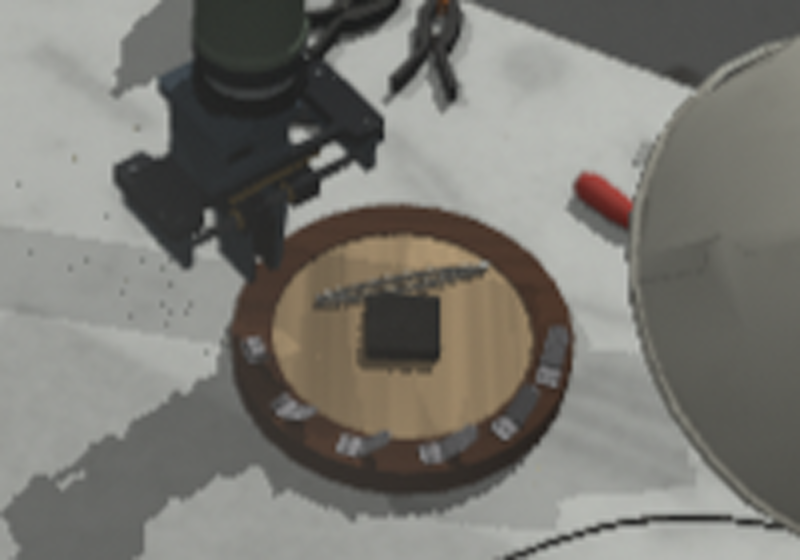

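```bash
python3 -m pendant '[{"xyz":[0,0,0.008],"roll":0,"jaw":1},{"xyz":[0,0,0.018],"roll":0,"jaw":1},{"xyz":[0,0,0.028],"roll":0,"jaw":1},{"xyz":[0,0,0.036],"roll":0,"jaw":1},{"xyz":[0,0,0.042],"roll":0,"jaw":1},{"xyz":[0,0,0.047],"roll":0,"jaw":1},{"xyz":[0,0,0.050],"roll":0,"jaw":1},{"xyz":[0,0,0.050],"roll":0,"jaw":1}]'
python3 - <<'E'
from h import *
for i in range(4):
  env.grab_frame("side"); s=env.state(); print(s["ee_pos"],s["ee_rot"],s["force"],s["gripper_width"])
E
```

```text
time_s: 2.15
ee_pos: [410.7, 217.9, 39.8]
ee_rot: [-180.0, 0.0, 66.2]
force: [-0.7, -0.2, -0.7]
gripper_width: 0.6
[410.78170428 218.00683659  39.99802762] [ 1.79993675e+02 -1.09743000e-02  6.62300918e+01] [ 0.82079376  0.03729984 -0.2862349 ] 0.5249754605789463
[410.89223883 218.07421844  40.13790618] [ 1.79981477e+02 -2.73460172e-02  6.62305509e+01] [-0.29392016 -0.13124194 -0.12049642] 0.25403175168085423
[410.88771867 218.080708    40.16740322] [ 1.79980954e+02 -3.02878415e-02  6.62283180e+01] [ 1.42313633 -0.28922435 -0.10641667] 0.25521678928070957
[410.89167765 218.07975459  40.1911015 ] [ 1.79976477e+02 -3.28489178e-02  6.62318539e+01] [ 0.17545841 -0.67687545 -0.01654023] 0.8895285257275999
```

```bash
python3 -m pendant '[{"xyz":[0,0,0.0018],"roll":0,"jaw":1},{"xyz":[0,0,0.0036],"roll":0,"jaw":1},{"xyz":[-0.0055,0.0053,0.0036],"roll":0,"jaw":1},{"xyz":[-0.0105,0.011,0.0036],"roll":0,"jaw":1},{"xyz":[-0.015,0.017,0.0036],"roll":0,"jaw":1},{"xyz":[-0.0193,0.023,0.0036],"roll":0,"jaw":1},{"xyz":[-0.023,0.0294,0.0036],"roll":0,"jaw":1},{"xyz":[-0.0264,0.036,0.0036],"roll":0,"jaw":1}]'
python3 - <<'E'
from h import *
p,d=env.grab_frame("side"); cv2.imwrite("pics/s2.png",cv2.resize(p[70:210,220:420],None,fx=4,fy=4,interpolation=cv2.INTER_CUBIC)); print(env.state()["ee_pos"],env.state()["force"])
E
```

```text
time_s: 3.35
ee_pos: [433.4, 178.9, 36.4]
ee_rot: [180.0, -0.0, 66.2]
force: [-0.8, -0.1, 0.0]
gripper_width: 0.7
[434.01131358 178.52344991  36.41315881] [-0.35406724 -1.40121231 -0.3894488 ]
```

View pics/s2.png

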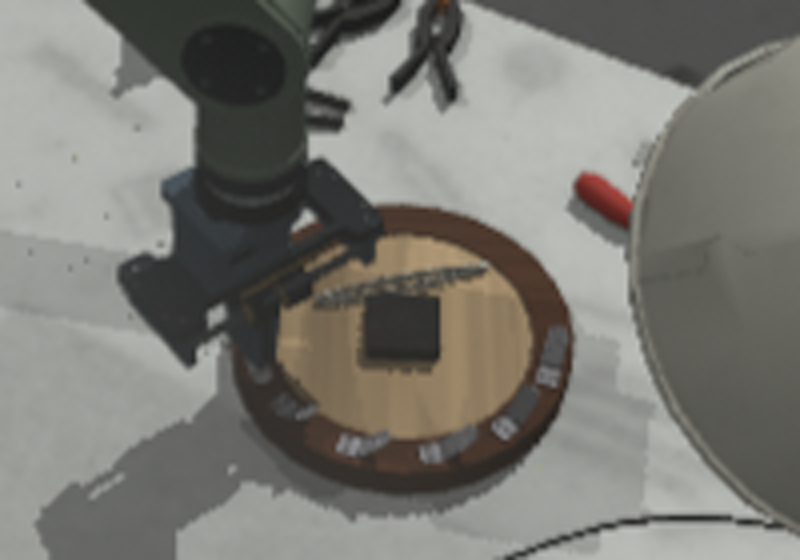

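```bash
python3 -m pendant '[{"xyz":[-0.0029,0.0069,0],"roll":0,"jaw":1},{"xyz":[-0.0053,0.014,0],"roll":0,"jaw":1},{"xyz":[-0.0073,0.0212,0],"roll":0,"jaw":1},{"xyz":[-0.0088,0.0285,0],"roll":0,"jaw":1},{"xyz":[-0.0099,0.0359,0],"roll":0,"jaw":1},{"xyz":[-0.0104,0.0433,0],"roll":0,"jaw":1},{"xyz":[-0.0105,0.0508,0],"roll":0,"jaw":1},{"xyz":[-0.010,0.0582,0],"roll":0,"jaw":1}]'
python3 - <<'E'
from h import *
p,d=env.grab_frame("side"); a=p[70:210,220:420]; p,d=env.grab_frame("top");b=p[150:290,130:330]
cv2.imwrite("pics/s3.png",cv2.resize(np.vstack([a,b]),None,fx=2.1,fy=2.1,interpolation=cv2.INTER_CUBIC)); print(env.state()["ee_pos"],env.state()["force"])
E
```

```text
time_s: 4.4
ee_pos: [482.7, 146.6, 36.3]
ee_rot: [180.0, -0.0, 66.2]
force: [-0.1, 0.4, 0.4]
gripper_width: 0.2
[483.44585241 146.63433067  36.43480707] [-0.01132083  0.21417717 -0.2480504 ]
```

View pics/s3.png

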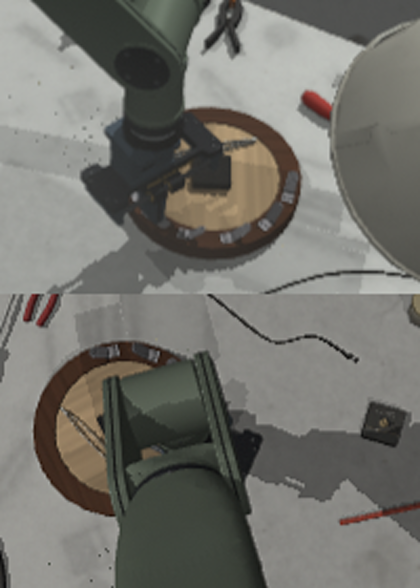

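```bash
python3 -m pendant '[{"xyz":[0.001,0.0074,0],"roll":0,"jaw":1},{"xyz":[0.0024,0.0147,0],"roll":0,"jaw":1},{"xyz":[0.0043,0.0219,0],"roll":0,"jaw":1},{"xyz":[0.0066,0.029,0],"roll":0,"jaw":1},{"xyz":[0.0095,0.0359,0],"roll":0,"jaw":1},{"xyz":[0.0127,0.0427,0],"roll":0,"jaw":1},{"xyz":[0.0164,0.0492,0],"roll":0,"jaw":1},{"xyz":[0.0205,0.0554,0],"roll":0,"jaw":1}]'
python3 - <<'E'
from h import *
p,d=env.grab_frame("side"); a=p[70:210,220:420]
cv2.imwrite("pics/s4.png",cv2.resize(a,None,fx=4,fy=4,interpolation=cv2.INTER_CUBIC)); print(env.state()["ee_pos"],env.state()["force"])
E
```

```text
time_s: 5.5
ee_pos: [541.5, 143.2, 36.3]
ee_rot: [-180.0, 0.0, 66.2]
force: [-0.9, -0.9, 0.1]
gripper_width: 0.4
[543.06725778 143.55019029  36.46626176] [1.41049214 1.18556001 0.87571537]
```

View pics/s4.png

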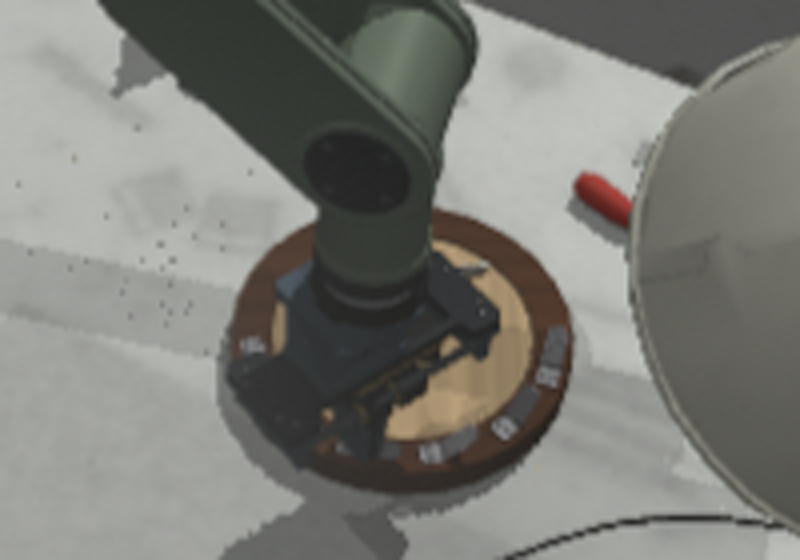

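```bash
python3 -m pendant '[{"xyz":[0.0045,0.0059,0],"roll":0,"jaw":1},{"xyz":[0.0093,0.0116,0],"roll":0,"jaw":1},{"xyz":[0.0146,0.0169,0],"roll":0,"jaw":1},{"xyz":[0.0202,0.0218,0],"roll":0,"jaw":1},{"xyz":[0.0261,0.0264,0],"roll":0,"jaw":1},{"xyz":[0.0322,0.0306,0],"roll":0,"jaw":1},{"xyz":[0.0386,0.0344,0],"roll":0,"jaw":1},{"xyz":[0.0453,0.0377,0],"roll":0,"jaw":1}]'
python3 - <<'E'
from h import *
p,d=env.grab_frame("side"); a=p[70:210,220:420]
cv2.imwrite("pics/s5.png",cv2.resize(a,None,fx=4,fy=4,interpolation=cv2.INTER_CUBIC)); print(env.state()["ee_pos"],env.state()["force"])
E
```

```text
time_s: 6.55
ee_pos: [594.2, 169.7, 36.3]
ee_rot: [-180.0, 0.0, 66.2]
force: [-1.2, -1.3, 1.4]
gripper_width: 0.6
[595.01402945 170.17732582  36.35354349] [ 0.04279956 -0.47313269  0.10566803]
```

View pics/s5.png

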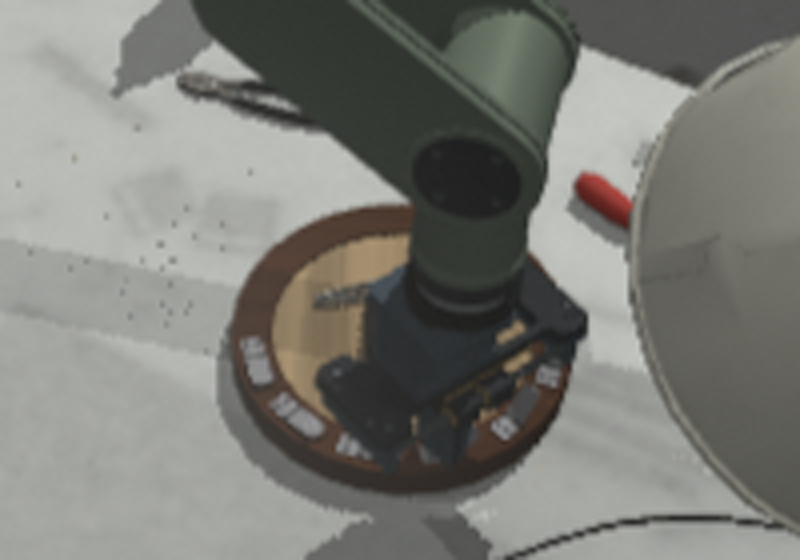

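```bash
python3 -m pendant '[{"xyz":[0.0069,0.0029,0],"roll":0,"jaw":1},{"xyz":[0.014,0.0053,0],"roll":0,"jaw":1},{"xyz":[0.0212,0.0073,0],"roll":0,"jaw":1},{"xyz":[0.0285,0.0088,0],"roll":0,"jaw":1},{"xyz":[0.0359,0.0099,0],"roll":0,"jaw":1},{"xyz":[0.0433,0.0104,0],"roll":0,"jaw":1},{"xyz":[0.0508,0.0105,0],"roll":0,"jaw":1},{"xyz":[0.0582,0.010,0],"roll":0,"jaw":1}]'
```

```text
time_s: 7.6
ee_pos: [626.7, 219.1, 36.3]
ee_rot: [-180.0, -0.0, 66.2]
force: [-0.8, -0.8, 0.3]
gripper_width: 0.3
```

```bash
python3 -m pendant '[{"xyz":[0.0074,-0.001,0],"roll":0,"jaw":1},{"xyz":[0.0147,-0.0024,0],"roll":0,"jaw":1},{"xyz":[0.0219,-0.0043,0],"roll":0,"jaw":1},{"xyz":[0.029,-0.0066,0],"roll":0,"jaw":1},{"xyz":[0.0359,-0.0095,0],"roll":0,"jaw":1},{"xyz":[0.0427,-0.0127,0],"roll":0,"jaw":1},{"xyz":[0.0492,-0.0164,0],"roll":0,"jaw":1},{"xyz":[0.0554,-0.0205,0],"roll":0,"jaw":1}]'
```

```text
time_s: 8.6
ee_pos: [629.9, 277.7, 36.3]
ee_rot: [180.0, 0.0, 66.3]
force: [0.1, -1.4, 0.5]
gripper_width: 0.7
```

```bash
python3 -m pendant '[{"xyz":[0.0059,-0.0045,0],"roll":0,"jaw":1},{"xyz":[0.0115,-0.0093,0],"roll":0,"jaw":1},{"xyz":[0.0169,-0.0146,0],"roll":0,"jaw":1},{"xyz":[0.0218,-0.0202,0],"roll":0,"jaw":1},{"xyz":[0.0264,-0.0261,0],"roll":0,"jaw":1},{"xyz":[0.0306,-0.0322,0],"roll":0,"jaw":1},{"xyz":[0.0344,-0.0386,0],"roll":0,"jaw":1},{"xyz":[0.0377,-0.0453,0],"roll":0,"jaw":1}]'
```

```text
time_s: 9.6
ee_pos: [603.5, 330.8, 36.4]
ee_rot: [-180.0, -0.0, 66.2]
force: [0.3, 0.4, -0.3]
gripper_width: 0.2
```

```bash
python3 -m pendant '[{"xyz":[0,0,-0.015],"roll":0,"jaw":1},{"xyz":[0,0,-0.045],"roll":0,"jaw":1},{"xyz":[0,0,-0.085],"roll":0,"jaw":1},{"xyz":[0,0,-0.12],"roll":0,"jaw":1},{"xyz":[0.015,-0.04,-0.15],"roll":0,"jaw":1},{"xyz":[0.03,-0.08,-0.15],"roll":0,"jaw":1},{"xyz":[0.05,-0.13,-0.15],"roll":0,"jaw":1},{"xyz":[0.05,-0.13,-0.15],"roll":0,"jaw":1}]'
python3 - <<'E'
from h import *
p,d=env.grab_frame("side"); a=p[70:210,220:420]; q,d=env.grab_frame("top")
cv2.imwrite("pics/t6.png",q)
cv2.imwrite("pics/s6.png",np.vstack([cv2.resize(x,(500,300),interpolation=cv2.INTER_CUBIC) for x in(p[110:200,260:410],q[160:265,130:305])])); print(env.state()["ee_pos"],env.state()["force"])
E
```

```text
time_s: 10.6
ee_pos: [502.8, 430.9, 187.9]
ee_rot: [-180.0, -0.1, 66.5]
force: [0.5, -0.3, -0.2]
gripper_width: 0.3
[505.169902   428.62922841 187.4159054 ] [-0.16148715  0.0447941   1.23474864]
```

View pics/s6.png

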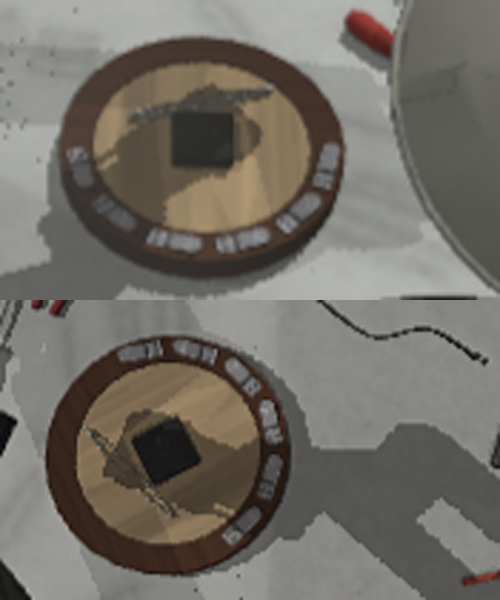

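Run:
```python
from h import *
C=np.array([518.5,254.3]); ps=-63.5
for n in("side","top"):
  p,d=env.grab_frame(n);c=env.camera_params(n);K,D,T=[np.array(c[k],float) for k in("camera_matrix","D","cam_to_world")]
  out=[]
  for i in range(6):
    t=np.radians(-75+30*i+ps); h=C+114*np.array([np.cos(t),np.sin(t)]); tg=np.array([-np.sin(t),np.cos(t)])
    r=[]
    for L in(-10,8,17,25):
      uv=proj(n,[*(h+L*tg),33])[0]; z=d[int(round(uv[1])),int(round(uv[0]))]
      q=cv2.undistortPoints(uv.reshape(1,1,2).astype(float),K,D)[0,0]; w=T[:3,:3]@np.array([q[0]*z,-q[1]*z,-z])+T[:3,3]; r.append(round(w[2],1))
    out.append(r)
  print(n,out)
  m=cv2.inRange(cv2.cvtColor(p,cv2.COLOR_BGR2HSV),(8,60,60),(25,200,255))
```

```text
side [[np.float64(25.7), np.float64(33.2), np.float64(33.3), np.float64(33.0)], [np.float64(32.5), np.float64(36.3), np.float64(32.9), np.float64(1118.3)], [np.float64(30.5), np.float64(32.8), np.float64(32.3), np.float64(30.9)], [np.float64(33.8), np.float64(29.9), np.float64(31.5), np.float64(33.8)], [np.float64(30.3), np.float64(34.7), np.float64(32.3), np.float64(35.7)], [np.float64(27.6), np.float64(34.3), np.float64(33.1), np.float64(34.0)]]
top [[np.float64(32.3), np.float64(33.3), np.float64(36.0), np.float64(32.2)], [np.float64(30.9), np.float64(29.6), np.float64(36.1), np.float64(33.8)], [np.float64(32.8), np.float64(33.4), np.float64(33.9), np.float64(34.7)], [np.float64(34.3), np.float64(34.3), np.float64(37.8), np.float64(29.8)], [np.float64(32.4), np.float64(32.5), np.float64(35.2), np.float64(32.7)], [np.float64(32.8), np.float64(37.5), np.float64(34.7), np.float64(35.2)]]
```

All the leaf ends read about 30–36 mm, which is flat within the depth noise, so I am handing in.

```bash
python3 -c "
from workcell import env
print(env.state()['time_s']); print(env.job_done())"
```

```text
10.8
the job is handed in; nothing more can be done
None
```

I folded all six tabs down in order, 1 to 6, and handed the job in at 10.8 s of the 46 s allowed. The shut fingertip made one counter-clockwise pass round the rim at radius 114 mm, about 36.4 mm above the bench. The arm then lifted clear and moved off before hand-in.

- **Force:** the sampled readings between moves stayed around 2 N or less. I did not record the force within each move.
- **Tabs:** the last pictures from both cameras show all six lying flat. Depth readings 25 mm along the leaves came out at 30–36 mm, where flat is 33 mm. The readings scatter by about ±3 mm, and one pixel, on tab 2 in the side view, had no reading.
- **Order:** the gripper hid each tab as it was folded, so I did not see every one go down. Midway, tabs 1 and 2 could be seen flat while the later ones still stood.
- **Case and bystanders:** the case and tweezers look unmoved in the last pictures. That is by eye; I did not re-measure the case. The arm stayed clear of the things on the bench, but I did not check each one's position afterwards.

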